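# Lock the blue-banded bail into its keeper

## Robot

A 6-joint arm with a two-finger parallel gripper is mounted at the origin on the work surface. World frame = base frame: x ahead of the robot, y to its left, z up, the work surface at z = 0. Lengths are in m, angles in rad, forces in N, time in s.
With the tool pointing down it reaches from about 0.325 to 0.775 m from the base axis. Payload 5.5 kg.
Tool frame: the origin (TCP) lies between the finger pads; the fingertips stand 8 mm ahead of it and the grasp point (between the pads) lies 11 mm behind it (tcp_to_tips is the distance from the TCP to the fingertips, in m); z points along the fingers, y is the line along which they close (so a half turn about z gives the same grasp; the last joint's range is limited). The gripper opens to 88 mm and grips with 3 to 60 N. Pads are 20 mm wide; open, the fingers measure 115 mm over their backs; the gripper's body (75 mm by 178 mm) begins 61 mm behind the grasp point.
Start: joints at [-1.395, 0.091, 1.231, -0, 1.82, -0.057], TCP at [0.138, -0.584, 0.231] pointing down, gripper open.
Joint ranges: [-2.87, 2.87], [-0.86, 2.18], [0.17, 2.46], [-1.51, 4.65], [0.06, 2.69], [-2.65, 2.65]. Speed limits (rad/s): [2.57, 2.57, 3.01, 3.14, 3.14, 3.14].

## Interface

Orientations are given as a unit quaternion [w, x, y, z].
In Python, from bench import * gives the robot as it stands. Calls block until the motion is done:
- move_to(position, orientation): joint-space move of the TCP to a pose.
- move_l(position, speed=0.15, orientation=None): straight line of the TCP; orientation=None keeps the orientation; speed is the mean speed in m/s.
- movej(angles): joint-space move.
- gripper_open() and close(): open the fingers fully, or close them until they stop; the grip force is fixed at half the most.
- hold(seconds).
- inverse_kinematics(position, orientation): joint angles nearest the present ones, or None.
- state(): the state.
- get_image(name): name is "scene" or "top" or "wrist"; returns a dict with "frame" (400x640x3 uint8, blue, green, red), "depth" (400x640 float32, m along the optical axis (not along the pixel's ray), 0 where there is no reading), "camera_matrix" (3x3 intrinsics, pixels), "view" (4x4, takes a point from world to camera coordinates). Camera axes: x right, y up, looking along -z (the intrinsics and any distortion apply to the point x, -y, -z); pixel columns grow to the right and rows downward; lengths in m; the calibration is good to about 2 mm. The wrist camera is an equidistant fisheye: a pixel r from the principal point sees the ray r / f radians off the axis. A picture is of the moment at which its call begins.
A pose or a line that the arm cannot do raises IKError and nothing moves.
- job_done(): hands the job in; it is judged then, once.
The state is a dict: "time": time; "joint_pos": joint angles; "dq": joint speeds; "joint_torque": joint torques, N m; "ee_pos": TCP position; "ee_rot": TCP orientation; "ft_force": force on the tool from outside, world axes, zero at the start; "moment": the same for the moment, N m; "finger_gap": finger opening in m; "finger_force": force on a finger pad.
Only numpy, scipy, OpenCV 4.12 (cv2) and the standard library are available. Lean on these libraries where they do the work, as an engineer would, in place of code of your own. Each camera call takes 0.05 s, during which the arm holds its last target. There are 200 camera calls.

## Task

Lay the loose blue-banded bail across the two saddles of the open brass-jawed keeper and let go of it. Then turn the keeper's red cam lever a full quarter turn, so that the sliding jaw is drawn up and holds the bail tight against the backstops.

Things in the scene. Friction and masses are not known exactly. Their poses are not given: they have to be found in the camera images.
- banded_bail: Loose pale wooden cricket bail with two blue bands, lying on the shelf (not the plain bails, nor its mate upright in a spring clip). 114 mm long, both ends alike: barrel 50 mm long, 22 mm in diameter, in the middle; spigots 12 mm in diameter, 32 mm long at the ends. Origin at its centre, on the axis; x along its length.
- seat (a point): Centre of the clamped bail, 44 mm above the shelf. y along the bail, x towards the brass backstops (faces at x = 6 mm). Two flat pale wood saddles, 38 mm above the shelf, and the jaws (tops 56 mm) take the spigots at |y| = 36 to 52 mm; open jaw faces at x = -26, locked -6. Between them only a crossbar (top 31 mm, x below -50 when open) and the 18 mm high dark wood plinth. All fixed to the shelf.
- cam (a joint): Angle of the red cam lever, rad, about a vertical pivot 90 mm from the seat at its x = -90 mm, y = 0. Grows counterclockwise seen from above: 0 = open, lever along the seat's +y; pi/2 (a stop) = locked, lever along the seat's -x. Starts 0 to 0.15. The cam drives the jaw 14.4 mm per rad; its sprung rubber faces meet the bail at about 1.39 and push with up to 8 N. Light friction, 0.2 N m; it stays where it is left.
- cam_post (a point): Upright round red post at the end of the cam lever, 16 mm in diameter, 38 to 78 mm above the shelf, 70 mm from the pivot; pinch or push it. The point is on its axis, 62 mm above the shelf. The lever under it is 16 mm wide, its top 38 mm above the shelf.
Mind the look-alikes: they are no part of the job. Of the things that look like the part that bears seat, the larger one is meant. Leave any green look-alike of the banded_bail alone.

How it is judged:
By the outcome, as a careful person would: the job done as asked, in the order asked, and still so for the second after the job is handed in, with the robot touching nothing.
It also fails if it takes over 50 s, if anything falls off the work surface, if the arm or the gripper's body presses on something with over 40 N, if the wrist force passes 120 N, or if a joint passes its speed limit or range.

## Working session

There is one attempt and no reset: what is moved stays moved. The work goes in short steps, each a Python script; the robot and the scene stay as the last script left them, time stands still between calls to the robot, and variables do not carry over. Pictures are saved under pics/ and viewed, at most 10 in all, crops included, and the job is handed in when it is done.

```bash
ls; mkdir -p pics
python3 - <<'E'
from bench import *
import cv2,numpy as np,pickle
for n in("scene","top"):
    im=get_image(n); cv2.imwrite(f"pics/{n}0.png",im["frame"]); pickle.dump(im,open(n+"0.pkl","wb"))
    print(n,im["camera_matrix"].round(1).tolist(),im["view"].round(3).tolist(), [k for k in im])
E
```

```text
pics
scene [[441.5, 0.0, 310.6], [0.0, 441.5, 195.4], [0.0, 0.0, 1.0]] [[-0.798, 0.603, -0.008, 0.437], [-0.328, -0.424, 0.844, 0.101], [0.506, 0.676, 0.536, -1.455], [0.0, 0.0, 0.0, 1.0]] ['frame', 'depth', 'camera_matrix', 'view']
top [[443.0, 0.0, 314.2], [0.0, 443.0, 201.6], [0.0, 0.0, 1.0]] [[-0.016, -1.0, -0.008, -0.003], [0.983, -0.017, 0.183, -0.559], [-0.183, -0.005, 0.983, -0.903], [0.0, 0.0, 0.0, 1.0]] ['frame', 'depth', 'camera_matrix', 'view']
```

View pics/scene0.png

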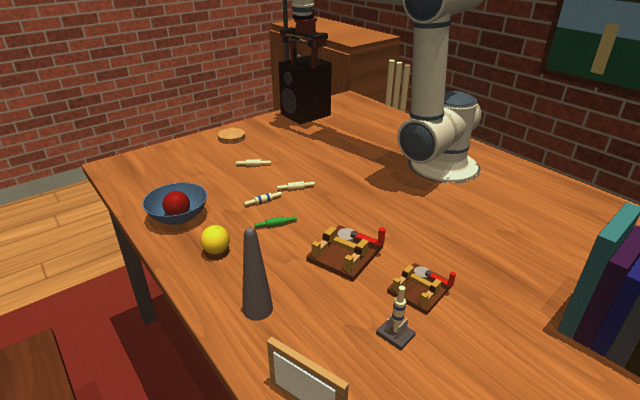

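View pics/top0.png

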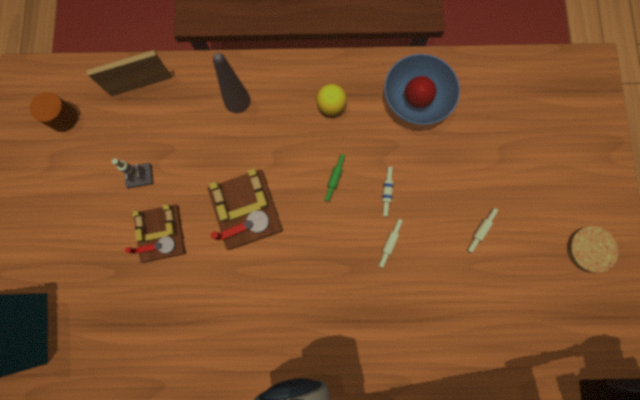

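The top view shows the banded bail at (388,191). Look-alikes are plain bails at (391,243) and (483,230), a green one at (335,178), and the mate in the clip at (130,172). The larger keeper is at (245,208), with its lever post at about (215,236). The small keeper at (158,234) is a decoy. Next is one close crop to check the choice.

Run:
```python
import cv2,pickle
f=pickle.load(open("top0.pkl","rb"))["frame"]
cv2.imwrite("pics/crop.png",cv2.resize(f[150:270,200:400],None,fx=4,fy=4,interpolation=cv2.INTER_CUBIC))
```

```text
(no output)
```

View pics/crop.png

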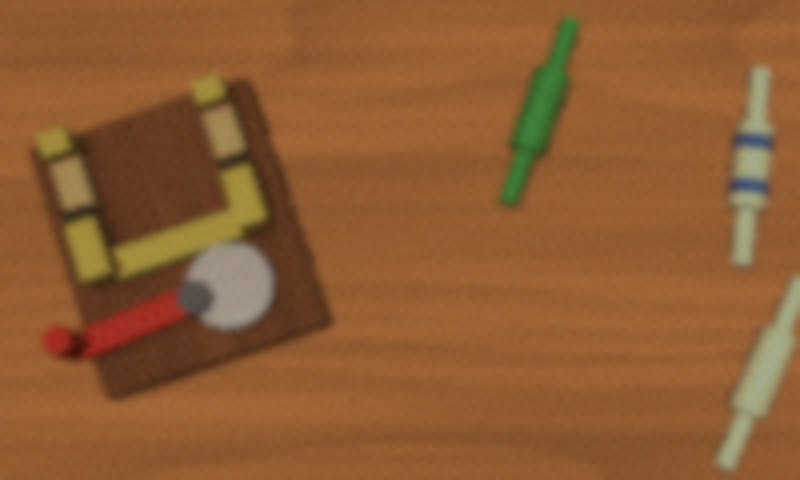

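The crop confirms the choice: two blue bands at crop (752,163), and an open keeper with saddles at crop (72,180) and (223,132), pivot at (196,297) and post at (60,341). I'll take coarse positions from these, then wrist looks.

```bash
cat > h.py <<'E'
import numpy as np,cv2,pickle
from scipy.spatial.transform import Rotation as R
def cast(im,uv,z,fish=False):
    """pixels -> world points on the horizontal plane at height z"""
    K,V=im["camera_matrix"],im["view"]; uv=np.atleast_2d(uv).astype(float)
    d=(uv-[K[0,2],K[1,2]])/[K[0,0],K[1,1]]
    if fish:
        r=np.linalg.norm(d,axis=1,keepdims=True)+1e-12
        c=np.hstack([d/r*np.sin(r),np.cos(r)])
    else: c=np.hstack([d,np.ones((len(d),1))])
    w=(c*[1,-1,-1])@V[:3,:3]; o=-V[:3,:3].T@V[:3,3]
    return o+w*((z-o[2])/w[:,2:3])
def down(yaw):
    """tool down, closing axis (tool y) at angle yaw from world x, kept within +-90 deg"""
    y=np.array([np.cos(yaw),np.sin(yaw),0]); z=np.array([0,0,-1.]); x=np.cross(y,z)
    q=R.from_matrix(np.c_[x,y,z]).as_quat(); return np.r_[q[3],q[:3]]
E
python3 - <<'E'
from h import *
from bench import *
im=pickle.load(open("top0.pkl","rb"))
c=lambda u,v,z:cast(im,[200+u/4,150+v/4],z)[0][:2].round(4)
print("bail",c(752,163,.011),"ends",c(762,70,.011),c(742,264,.011))
print("saddles",c(72,180,.038),c(223,132,.038),"pivot",c(196,297,.045),"post",c(60,341,.078))
s=state();print(s["ee_rot"],s["joint_pos"],s["time"])
b=np.mean([c(762,70,.011),c(742,264,.011)],axis=0)
for yaw in(0,np.pi/2,np.pi,-np.pi/2): print(yaw,inverse_kinematics([*b,.25],down(yaw)))
move_to([0.50,0.03,.32],down(0) if inverse_kinematics([.5,.03,.32],down(0)) is not None else s["ee_rot"])
w=get_image("wrist");pickle.dump(w,open("w1.pkl","wb"));cv2.imwrite("pics/w1.png",w["frame"])
print(state()["time"],w["camera_matrix"].tolist(),w["view"].round(3).tolist(),state()["ee_pos"])
E
```

```text
bail [ 0.5884 -0.1788] ends [ 0.6423 -0.1869] [ 0.531  -0.1705]
saddles [0.5797 0.1988] [0.6053 0.1161] pivot [0.5129 0.1289] post [0.4867 0.1939]
[-8.57429381e-04  9.93234148e-01  1.16125745e-01 -5.18377941e-05] [-1.39471130e+00  9.17349696e-02  1.23175996e+00 -1.21795693e-06
  1.81981571e+00 -5.66920363e-02] 0.1
0 [-3.51151167e-01  1.32413025e-01  1.15201526e+00 -4.44089210e-16
  1.85716437e+00 -3.51151167e-01]
1.5707963267948966 [-3.51151167e-01  1.32413025e-01  1.15201526e+00 -4.44089210e-16
  1.85716437e+00 -1.92194749e+00]
3.141592653589793 None
-1.5707963267948966 [-3.51151167e-01  1.32413025e-01  1.15201526e+00 -4.44089210e-16
  1.85716437e+00  1.21964516e+00]
2.6917 [[309.70691628693146, 0.0, 316.7802198156211], [0.0, 309.70691628693146, 194.0305148858009], [0.0, 0.0, 1.0]] [[1.0, -0.001, -0.0, -0.501], [0.001, 0.953, -0.303, 0.035], [0.0, 0.303, 0.953, -0.486], [0.0, 0.0, 0.0, 1.0]] [0.5000807  0.02927995 0.31975682]
```

View pics/w1.png

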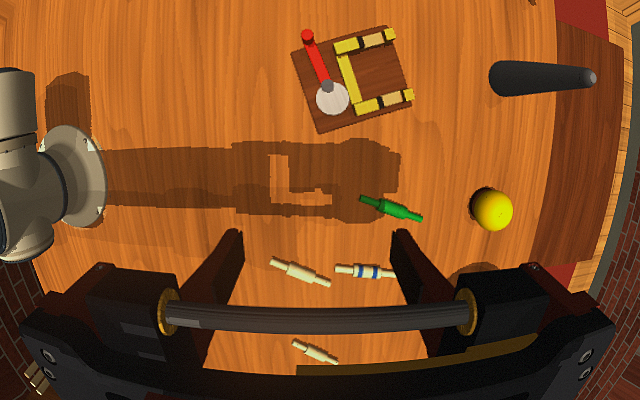

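Run:
```python
from h import *
from bench import *
move_to([.585,-.178,.17],down(np.radians(81.6)))
w=get_image("wrist");pickle.dump(w,open("w2.pkl","wb"));f=w["frame"]
hsv=cv2.cvtColor(f,cv2.COLOR_BGR2HSV)
b=cv2.inRange(hsv,(100,90,50),(130,255,255))
n,l,st,c=cv2.connectedComponentsWithStats(b)
for i in range(1,n):
    if st[i,4]>40: print("blue",st[i],cast(w,c[i],.02,True)[0])
m=cv2.inRange(hsv,(15,15,120),(45,115,255))|b
m=cv2.morphologyEx(m,cv2.MORPH_CLOSE,np.ones((5,5)))
for k in cv2.findContours(m,cv2.RETR_EXTERNAL,cv2.CHAIN_APPROX_NONE)[0]:
    if cv2.contourArea(k)>300:
        p=(cast(w,k[:,0],.011,True)[:,:2]*1000).astype(np.float32)
        print("pale",k[:,0].min(0),k[:,0].max(0),cv2.minAreaRect(p))
move_to([.575,.15,.17],down(np.radians(17)))
w=get_image("wrist");pickle.dump(w,open("w3.pkl","wb"))
cv2.imwrite("pics/w23.png",np.hstack([f[:,120:520],w["frame"][:,120:520]]))
print(state()["time"])
```

```text
blue [308 167  20   9 140] [ 0.57474698 -0.17556053  0.02      ]
blue [308 191  20   9 114] [ 0.60047294 -0.17929982  0.02      ]
blue [ 218  332   57   42 1489] [ 0.81514908 -0.32210653  0.02      ]
blue [294 335  53  30 975] [ 0.82274898 -0.20477161  0.02      ]
pale [294 335] [347 364] ((832.4225463867188, -206.7635955810547), (83.40088653564453, 52.886470794677734), 10.331314086914062)
pale [218 332] [274 373] ((825.5327758789062, -324.04498291015625), (67.69937133789062, 114.02911376953125), 61.71103286743164)
pale [308 127] [327 180] ((559.084716796875, -173.12295532226562), (19.815584182739258, 55.59431838989258), 81.58414459228516)
pale [113  86] [144 177] ((495.41839599609375, -388.90740966796875), (15.758445739746094, 115.81661987304688), 53.03121566772461)
pale [543  80] [568 119] ((523.8716430664062, 130.34616088867188), (49.71478271484375, 46.78390884399414), 19.043697357177734)
pale [279  71] [305 124] ((497.3887023925781, -192.59165954589844), (15.270191192626953, 55.484981536865234), 62.97873306274414)
5.8333
```

View pics/w23.png

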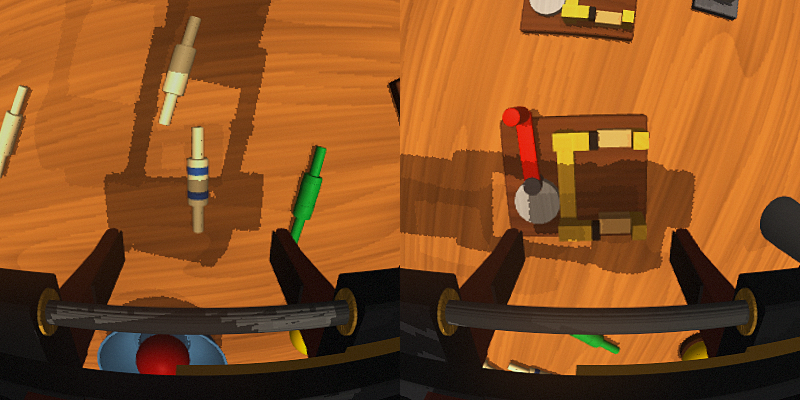

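Left half: the bail is mid-frame at about (197,180) with its bands clear. Right half: the keeper is in view, with its post top at crop (515,116), pivot at (533,185), and saddles at (614,139) and (613,225). I'll use depth for the keeper frame.

Run:
```python
from h import *
w=pickle.load(open("w3.pkl","rb")); o=lambda u,v,z:cast(w,[u,v],z,True)[0][:2]
print("saddles",o(334,139,.038),o(333,225,.038),"pivot",o(253,185,.045),"post",o(235,116,.078))
V=w["view"];C=-V[:3,:3].T@V[:3,3]
vv,uu=np.mgrid[90:250,210:380]; uv=np.c_[uu.ravel(),vv.ravel()]
ray=cast(w,uv,0,True)-C; zc=-(ray@V[2,:3])
P=C+ray*(w["depth"][90:250,210:380].ravel()/zc)[:,None]
hsv=cv2.cvtColor(w["frame"],cv2.COLOR_BGR2HSV)[90:250,210:380].reshape(-1,3)
print("heights",np.histogram(P[:,2],bins=np.arange(-.01,.09,.005)))
brass=(abs(P[:,2]-.056)<.005)
msk=brass.reshape(160,170).astype(np.uint8)
n,l,st,c=cv2.connectedComponentsWithStats(msk)
for i in range(1,n):
    if st[i,4]>20:
        p=(P[l.ravel()==i][:,:2]*1000).astype(np.float32); print("brass",st[i]+[210,90,0,0,0],cv2.minAreaRect(p))
msk=(abs(P[:,2]-.038)<.004).reshape(160,170).astype(np.uint8)
n,l,st,c=cv2.connectedComponentsWithStats(msk)
for i in range(1,n):
    if st[i,4]>20:
        p=(P[l.ravel()==i][:,:2]*1000).astype(np.float32); print("z38",st[i]+[210,90,0,0,0],cv2.minAreaRect(p))
```

```text
saddles [0.57751662 0.19846025] [0.60312685 0.1159736 ] pivot [0.51658454 0.13548122] post [0.49177213 0.19849098]
heights (array([   0, 3293, 5794,   27,   36, 9347,  211,  841, 1897, 2157,  373,
        142, 1489,  676,   24,   19,   28,  276,    1]), array([-0.01 , -0.005,  0.   ,  0.005,  0.01 ,  0.015,  0.02 ,  0.025,
        0.03 ,  0.035,  0.04 ,  0.045,  0.05 ,  0.055,  0.06 ,  0.065,
        0.07 ,  0.075,  0.08 ,  0.085]))
brass [240 107   8  17  49] ((493.6844787597656, 198.5047149658203), (5.42697811126709, 14.575352668762207), 18.255693435668945)
brass [352 131  17  19 318] ((598.19580078125, 206.47755432128906), (14.132341384887695, 16.01448631286621), 18.604076385498047)
brass [272 132  46  20 814] ((543.5798950195312, 188.00807189941406), (39.468666076660156, 16.20281219482422), 17.861806869506836)
brass [351 222  16  19 249] ((626.0230712890625, 123.13899993896484), (14.268943786621094, 17.064239501953125), 18.896291732788086)
brass [278 224  42  18 683] ((571.0453491210938, 104.56012725830078), (40.37087631225586, 17.107730865478516), 19.80887794494629)
z38 [ 236  110   27   86 1217] ((502.375, 161.50552368164062), (18.52979278564453, 81.98312377929688), 23.850627899169922)
z38 [317 129  37  18 600] ((577.7505493164062, 200.00506591796875), (32.99659729003906, 16.284976959228516), 16.778261184692383)
z38 [319 216  46  18 544] ((611.7088012695312, 118.2244644165039), (45.3078727722168, 16.941654205322266), 19.615467071533203)
z38 [280 218  20   3  44] ((559.610107421875, 109.13855743408203), (19.366710662841797, 1.368886947631836), 17.62645149230957)
```

```bash
cat >> h.py <<'E'
A=np.radians(18.4); X=np.array([np.cos(A),np.sin(A)]); Y=np.array([-X[1],X[0]]); SEAT=np.array([.5998,.1607])
def at(x,y,z): return [*(SEAT+x*X+y*Y),z]
E
python3 - <<'E'
from h import *
from bench import *
q=down(np.radians(81.7)); b=[.5876,-.1774]
move_to([*b,.09],q); move_l([*b,.0095],.1)
s=state();print(s["ee_pos"],s["ft_force"]); close()
s=state();print(s["finger_gap"],s["finger_force"])
move_l([*b,.14],.2); print(state()["finger_gap"])
move_to(at(-.005,0,.14),down(A))
w=get_image("wrist");pickle.dump(w,open("w4.pkl","wb"));cv2.imwrite("pics/w4.png",w["frame"][60:360,120:520])
s=state();print(s["time"],s["ee_pos"],s["ft_force"])
E
```

```text
[ 0.58781394 -0.17743405  0.00953071] [ 0.97628293  0.22218193 -0.04068215]
0.021324971930603034 29.99598205089569
0.02126102505888042
11.625 [0.59511023 0.1582878  0.13950227] [ 0.05859461 -0.51127983 -0.38989701]
```

View pics/w4.png

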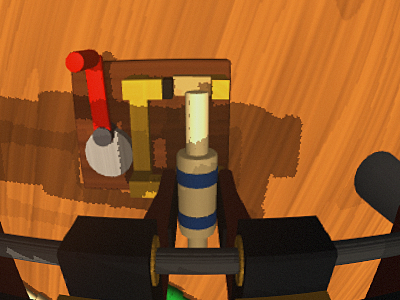

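The bail is gripped at its middle, in line with the seat's y axis and above the saddles (spigot end at crop (197,95)). Lowering it now.

Run:
```python
from h import *
from bench import *
move_l(at(-.005,0,.055),.12)
for z in(.0465,.045,.0438,.043):
    move_l(at(-.005,0,z),.03); f=state()["ft_force"]; print(z,f.round(2),state()["ee_pos"].round(4))
    if f[2]>3: break
gripper_open(); print(state()["finger_gap"],state()["ft_force"].round(2))
move_l(at(-.005,0,.16),.2)
w=get_image("wrist");pickle.dump(w,open("w5.pkl","wb"));cv2.imwrite("pics/w5.png",cv2.resize(w["frame"][80:280,180:420],None,fx=2.5,fy=2.5))
print(state()["time"])
```

```text
0.0465 [ 0.31  0.02 -0.64] [0.5949 0.1591 0.0463]
0.045 [0.37 0.32 0.07] [0.595  0.1591 0.0449]
0.0438 [ 0.6  -0.09  0.62] [0.595  0.1591 0.0437]
0.043 [-0.18 -0.03 -0.23] [0.595  0.1591 0.0429]
0.08782159747171131 [ 0.96 -0.2   0.72]
15.5583
```

View pics/w5.png

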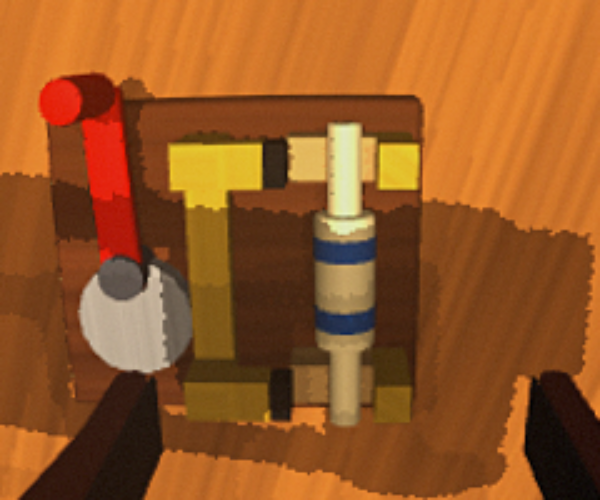

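The bail rests across both saddles, with its spigots at (345,165) and (343,385). Now the lever.

Run:
```python
from h import *
from bench import *
p=lambda t,z=.068: at(-.09-.07*np.sin(t),.07*np.cos(t),z)
move_to(p(0.01,.15),down(A)); move_l(p(.01),.12); print(state()["ft_force"].round(1))
close(); print(state()["finger_gap"],state()["ee_pos"].round(4))
for t in np.linspace(0,1.585,8)[1:]:
    move_l(p(t),.06,down(A+t)); s=state(); print(round(t,2),s["ft_force"].round(1),s["finger_gap"].round(4),s["ee_pos"].round(4))
gripper_open(); move_l(p(t,.16),.2)
move_to(at(-.06,0,.22),down(A))
w=get_image("wrist");pickle.dump(w,open("w6.pkl","wb"));cv2.imwrite("pics/w6.png",cv2.resize(w["frame"][80:280,180:420],None,fx=2.5,fy=2.5))
o=lambda m,z:cast(w,np.argwhere(m)[:,::-1],z,True)
print(state()["time"])
```

```text
[ 0.3 -0.1 -0.4]
0.015631775206895508 [0.491  0.1988 0.0679]Traceback (most recent call last):
  File "<stdin>", line 7, in <module>
AttributeError: 'float' object has no attribute 'round'
```

The script stopped on a print error after the first segment, with the post still pinched. Continuing from there.

Run:
```python
from h import *
from bench import *
p=lambda t,z=.068: at(-.09-.07*np.sin(t),.07*np.cos(t),z)
for t in np.linspace(0,1.585,8)[2:]:
    move_l(p(t),.06,down(A+t)); s=state(); print(round(t,2),s["ft_force"].round(1),round(s["finger_gap"],4),s["ee_pos"].round(4),np.round(p(t),4))
gripper_open(); move_l(p(t,.16),.2)
move_to(at(-.06,0,.22),down(A))
w=get_image("wrist");pickle.dump(w,open("w6.pkl","wb"));cv2.imwrite("pics/w6.png",cv2.resize(w["frame"][80:280,180:420],None,fx=2.5,fy=2.5))
print(state()["time"])
```

```text
0.45 [-7.1  1.5  2.2] 0.015 [0.4648 0.1824 0.0679] [0.4655 0.1824 0.068 ]
0.68 [-7.7  0.4  3.4] 0.0156 [0.4548 0.1699 0.0679] [0.4555 0.1701 0.068 ]
0.91 [-7.2 -0.3  2.9] 0.0153 [0.4478 0.1554 0.0679] [0.4485 0.1559 0.068 ]
1.13 [-8.  -2.   2.5] 0.0156 [0.4442 0.1396 0.0679] [0.4449 0.1405 0.068 ]
1.36 [-6.7 -2.9  3. ] 0.0153 [0.4444 0.1235 0.0679] [0.4448 0.1247 0.068 ]
1.58 [-7.1  3.2  2.9] 0.0151 [0.4476 0.1099 0.0679] [0.4483 0.1093 0.068 ]
24.2
```

View pics/w6.png

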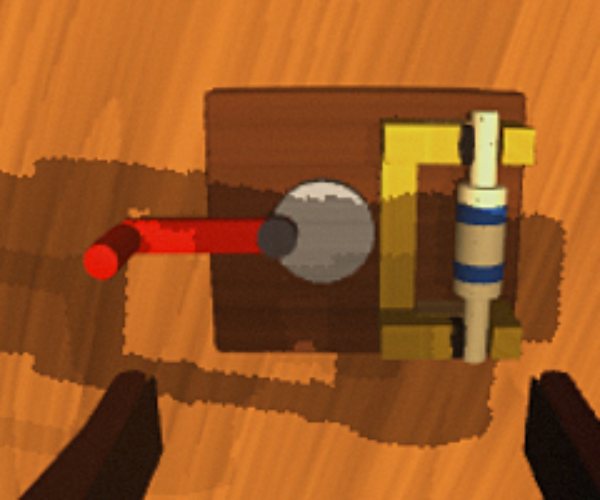

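The jaw's black pads are against both spigots and the lever lies along -x. I'll check that it's on the stop with a gentle, force-limited nudge.

Run:
```python
from h import *
from bench import *
p=lambda t,z=.068: at(-.09-.07*np.sin(t),.07*np.cos(t),z)
t=1.575
move_to(p(t,.15),down(A+t)); move_l(p(t),.12); close()
while t<1.66:
    s=state(); f=s["ft_force"]; d=s["ee_pos"][:2]-(SEAT-.09*X); print(round(t,3),f.round(1),np.arctan2(-d@X,d@Y).round(4))
    if -f[:2]@Y*-1>15: break
    t+=.015; move_l(p(t),.03,down(A+t))
gripper_open(); move_l(p(t,.16),.2); move_to(at(-.06,0,.22),down(A))
w=get_image("wrist");cv2.imwrite("pics/w7.png",cv2.resize(w["frame"][80:280,180:420],None,fx=2.5,fy=2.5))
print(state()["time"])
```

```text
1.575 [-0.5  2.1  0.1] 1.571
1.59 [-2.6  4.4  0. ] 1.5731
1.605 [-3.8  8.7  0.5] 1.5752
1.62 [-3.5 12.2  0.5] 1.577
1.635 [-5.2 15.   0.8] 1.5782
31.9
```

View pics/w7.png

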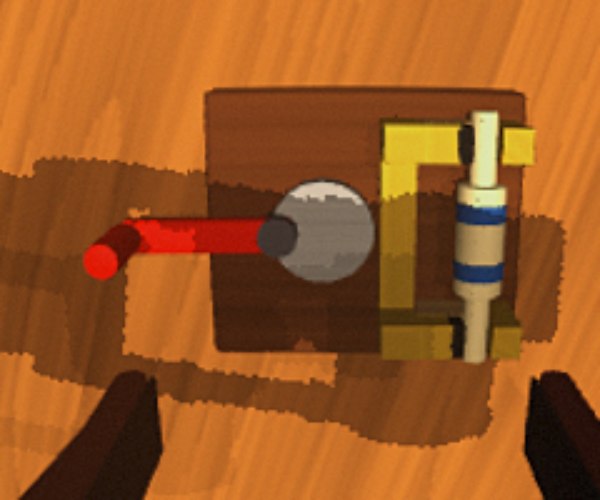

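The lever is on its stop: it stayed at about 1.575 rad while the resisting force rose to 15 N. The bail is clamped between the pads at (467,145) and the backstops, and the robot is clear.

```bash
python3 -c "
from bench import *
print(job_done())"
```

```text
the job is handed in; nothing more can be done
None
```

I laid the blue-banded bail across the larger keeper's saddles, let go of it, turned the red cam lever to its locked stop so the jaw holds the bail against the backstops, and handed the job in at about 32 s on the robot's clock (no verdict was returned).

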